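Pull the drip tray from behind the blender parts

TASK

The orange drip tray under the steel draining stand wants scrubbing, but the blender jar, the canister and the chrome drive stud stand in front of it: first move all three upright onto the blue mat, then draw the tray straight and level out of its runners by its grip and lay it flat, right way up, inside the dark oven tray. Then put the jar, the canister and the stud back upright, each on the spot where it stood before. Keep the drip tray level throughout, let nothing topple, and leave the saucer, the soap bottle and the green brush where they are.

Things in the scene. Friction and masses are not known exactly. Their poses are not given: they have to be found in the camera images.
- jar_mid (a point): blender jar with snap lid, loose, upright, one solid piece, about 0.36 kg: 178 mm tall, round, clear, up to 88 mm wide; black lid 92 mm wide (104 over its two clips) up to 146 mm above the foot, then a grey filler cap 40 mm in diameter up to the top: grip this cap from above. Point: on the axis half-way up, 89 mm above the foot (cap from 57 to 89 mm above the point). z up
- canister_mid (a point): small aluminium canister with dark twist cap, loose, upright, about 0.2 kg: 58 mm in diameter up to 66 mm, cap 55 mm in diameter from 70 mm to the top at 88 mm. Point: on the axis half-way up, 44 mm above the foot. z up
- stud_mid (a point): chrome blender drive stud, loose, upright on its flange, about 0.17 kg: flange 44 mm in diameter, 9 mm thick; round shank 22 mm in diameter up to 54 mm; square head 13 mm wide up to 68 mm. Point: on the axis half-way up, 34 mm above the foot. z up
- tray_grip (a point): orange drip tray, loose, in the stand's runners, about 0.14 kg: 130 (x) by 118 (y) by 22 mm high; in front of it a grip block 34 long (x), 14 thick (y), top 36 mm above the tray's underside. Point: in the block, 24 mm above the underside, 17 mm from its front end; the tray's centre is at x = +108 mm, its back at +173 mm. x from grip into the stand, z up. Starts home or up to 8 mm out
- stand: draining stand, fixed: 150 (x) by 133 (y) by 40 mm high, steel slats over two 8 mm high runners on which the tray lies, open in front (-x). Origin: middle of its footprint; x from front to back, z up. The tray slides along this x axis, 2.5 mm play at each side and above, drag 1 to 2 N; drawn 145 mm from home it is clear of the front
- mat: blue flat draining mat, fixed, 280 (x) by 170 (y) by 4 mm thick: the side area for the three things, which have room in a row along x. Origin under its centre at the counter, z up
- pan: dark steel oven tray with a low rim, fixed: outside 246 (x) by 200 (y) mm, rim 16 mm high (about 18 with its bright bead), walls and floor 3 mm. Origin under its centre at the counter, z up. The drip tray with its grip (190 mm long over all) fits flat inside along x
- saucer: white saucer 128 mm wide and 16 mm high with two steel washers lying in it; leave it alone. Origin at the centre of its foot
- soap: amber soap pump bottle, 62 mm in diameter, 166 mm tall; leave it alone. Origin at the centre of its foot
- brush: green scrubbing brush, 50 (x) by 118 (y) by 59 mm high, lying bristles down on the back half of the stand's deck; leave it alone. Origin at the centre of its underside
Mind the look-alikes: they are no part of the job. Leave any purple look-alike of the part that bears tray_grip alone. Several things look just like the part that bears jar_mid: the one meant starts nearest to the robot's base.

How it is judged:
By the outcome, as a careful person would: the job done as asked, in the order asked, and still so for the second after the job is handed in, with the robot touching nothing.
It also fails if it takes over 139 s, if anything falls off the work surface, if the arm or the gripper's body presses on something with over 40 N, if the wrist force passes 120 N, or if a joint passes its speed limit or range.

ROBOT

A 7-joint arm with a two-finger parallel gripper is mounted at the origin on the work surface. World frame = base frame: x ahead of the robot, y to its left, z up, the work surface at z = 0. Lengths are in mm, angles in rad, forces in N, time in s.
With the tool pointing down it reaches from about 400 to 925 mm from the base axis. Payload 4.1 kg.
Tool frame: the origin (TCP) lies at the very end of the fingers, on their centre line; the grasp point (between the pads) lies 19 mm behind it; x points along the fingers, y is the direction in which the jaws open and shut, and the axes are right-handed (so a half turn about x gives the same grasp; the last joint's range is limited). The gripper opens to 85 mm and grips with 20 to 120 N. Pads are 22 mm wide; open, the fingers measure 114 mm over their backs; the gripper's body (76 mm by 85 mm) begins 54 mm behind the grasp point. The pads swing forward as they close: fully open they stand 13 mm farther back than shut.
Start: joints at [1.245, 0.398, 0.045, 1.537, -0.019, 1.207, -0.051], TCP at [146.194, -633.38, 231.347] pointing down, gripper open.
Joint ranges: [-2.82, 2.82], [-0.49, 2.23], [-1.37, 1.46], [0, 2.46], [-1.36, 4.5], [0.23, 2], [-2.94, 2.94]. Speed limits (rad/s): [2.57, 2.57, 3.14, 3.14, 3.14, 3.14, 3.14].

INTERFACE

Orientations are given as a unit quaternion [w, x, y, z].
In Python, from workcell import env gives the robot as it stands. The module is installed in compiled form; this text tells all that it offers.
- The arm moves only by the tool arm_command, never from a script. Its arguments are lists of equal length, an entry for each row: "delta_pos": the shift along the tool's x, y, z in units of 0.3 m (1.0 is 0.3 m), a list of three; "turn": the turn about the tool's x in units of 2 rad (1.0 is 2 rad); "hand": the opening in per cent of the stroke, from 0 (shut) to 100 (fully open). In form: {"delta_pos": [[x, y, z], ...], "turn": [turn, ...], "hand": [hand, ...]}. A call has 1 to 20 rows; each row is the pose to reach, as a shift and turn from the pose commanded when the call began, along the tool's axes at that moment; what a row does not reach only later rows make up. A row lasts 1/8 s, in which the tool goes at most 62.5 mm and 10.7 degrees, less where a joint would pass 70% of its speed; a pose out of reach is approached as far as the arm can. A call with a number of a shift or a turn outside -1 to 1 is refused whole. A call with a gripper value outside its range is refused whole. The fingers move at their own pace and stop on an object; the grip force is fixed at half the most. Time passes only in rows, so rows that repeat a pose let the fingers close. It gives the time, the measured TCP pose, the force and the opening at its end, in the units of the state.
- env.get_state(): the state, without advancing time (a new reading comes with each control period).
- env.get_image(name): name is "scene" or "top" or "wrist"; returns a dict with "frame" (384x512x3 uint8, red, green, blue), "depth" (384x512 float32, mm along the optical axis (not along the pixel's ray), 0 where there is no reading), "camera_matrix" (3x3 intrinsics, pixels), "R" (3x3) and "t" (3): a world point X has camera coordinates R X + t. Camera axes: x right, y down, z forward; pixel columns grow to the right and rows downward; lengths in mm; the calibration is good to about 2 mm. The wrist camera is an equidistant fisheye: a pixel r from the principal point sees the ray r / f radians off the axis. A picture is of the moment at which its call begins.
- env.hand_in(): hands the job in, once; it reports no verdict.
The state is a dict: "clock": time; "joint_pos": joint angles; "joint_velocities": joint speeds; "effort": joint torques, N m; "tool_pos": TCP position; "tool_rot": TCP orientation; "contact_force": force on the tool from outside, world axes, zero at the start; "moment": the same for the moment, N m; "width": opening from 0.0 (shut) to 1.0 (fully open).
Only numpy, scipy, OpenCV 4.12 (cv2) and the standard library are available. Lean on these libraries where they do the work, as an engineer would, in place of code of your own. Each camera call takes 0.05 s, during which the arm holds its last target.

## Working session

There is one attempt and no reset: what is moved stays moved. The work goes in short steps, Python scripts to look and compute and a tool call to move; the robot and the scene stay as the last step left them, time stands still between calls to the robot, and variables do not carry over. Pictures are saved under pics/ and viewed, and the job is handed in when it is done.

Besides the shell and the picture viewer there is one more tool, called after "Request:" as name([rows], argument=value, ...), one row to a line, values as JSON. arm_command: Moves the arm, as the interface text tells. Its arguments: {"type":"object","properties":{"delta_pos":{"type":"array","items":{"type":"array","items":{"type":"number","minimum":-1,"maximum":1}}},"turn":{"type":"array","items":{"type":"number","minimum":-1,"maximum":1}},"hand":{"type":"array","items":{"type":"number"}}},"required":["delta_pos","turn","hand"]}

```bash
mkdir -p pics; cat > h.py <<'E'
import numpy as np, cv2
from workcell import env
def grab(names=("scene","top","wrist"),tag="a"):
    o={}
    for n in names:
        d=env.get_image(n); np.savez(f"pics/{tag}_{n}.npz",**d); cv2.imwrite(f"pics/{tag}_{n}.png",d["frame"][:,:,::-1]); o[n]=d
    return o
def load(tag,n): return dict(np.load(f"pics/{tag}_{n}.npz"))
def pt(d,u,v,z=None):
    K=d["camera_matrix"];R=d["R"];t=d["t"]
    ray=np.array([(u-K[0,2])/K[0,0],(v-K[1,2])/K[1,1],1.0])
    if z is None: return R.T@(ray*d["depth"][int(round(v)),int(round(u))]-t)
    o=-R.T@t; r=R.T@ray
    return o+r*(z-o[2])/r[2]
def cloud(d):
    K=d["camera_matrix"];R=d["R"];t=d["t"]
    v,u=np.mgrid[0:384,0:512]
    Z=d["depth"]; P=np.stack([(u-K[0,2])/K[0,0]*Z,(v-K[1,2])/K[1,1]*Z,Z],-1)-t
    P=P@R; P[Z==0]=np.nan
    return P
def crop(d,u0,v0,u1,v1,name,s=4):
    im=d["frame"][v0:v1,u0:u1,::-1]; cv2.imwrite("pics/"+name,cv2.resize(im,None,fx=s,fy=s,interpolation=cv2.INTER_CUBIC))
E
python3 - <<'E'
from h import *
s=env.get_state()
for k in s: print(k,np.round(s[k],3))
o=grab()
for n in o: print(n,o[n]["camera_matrix"].round(1).tolist(),(-o[n]["R"].T@o[n]["t"]).round(0),o[n]["R"].round(2).tolist())
E
```

```text
clock 0.0
joint_pos [ 1.245  0.399  0.045  1.538 -0.019  1.207 -0.051]
joint_velocities [ 0.002 -0.001  0.    -0.002  0.002  0.001 -0.001]
effort [-0.0000e+00 -4.7512e+01  1.3650e+00 -2.5422e+01  1.2000e-02  9.0000e-03
 -0.0000e+00]
tool_pos [ 146.06  -632.713  230.251]
tool_rot [-0.079 -0.702 -0.081  0.703]
contact_force [-0.258  0.501 -0.248]
moment [-0.005  0.011 -0.004]
width 1.003
scene [[474.5, 0.0, 254.9], [0.0, 474.5, 187.3], [0.0, 0.0, 1.0]] [1298.  131. 1008.] [[-0.19, 0.98, 0.01], [0.74, 0.15, -0.66], [-0.65, -0.12, -0.75]]
top [[468.5, 0.0, 249.4], [0.0, 468.5, 196.3], [0.0, 0.0, 1.0]] [ 268.  -46. 1525.] [[-0.02, -1.0, -0.0], [-0.99, 0.02, -0.15], [0.15, -0.0, -0.99]]
wrist [[297.3, 0.0, 254.6], [0.0, 297.3, 190.9], [0.0, 0.0, 1.0]] [ 224. -614.  373.] [[0.22, -0.97, -0.0], [-0.93, -0.21, 0.31], [-0.31, -0.07, -0.95]]
```

View pics/a_scene.png

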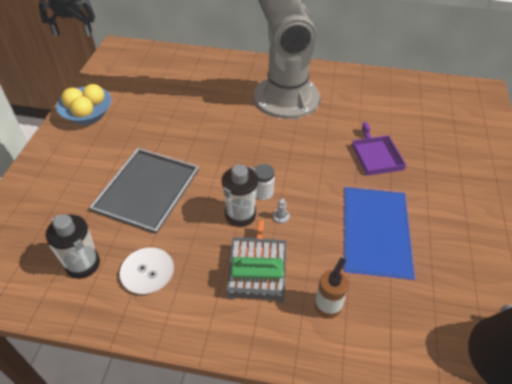

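View pics/a_top.png

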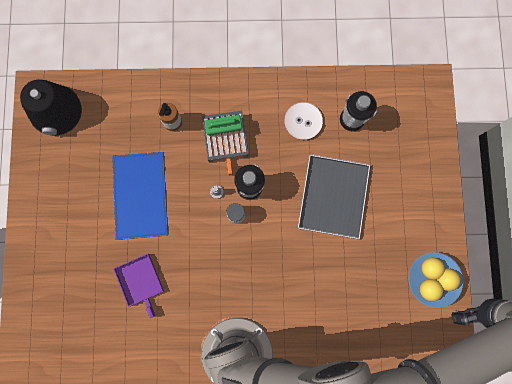

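View pics/a_wrist.png

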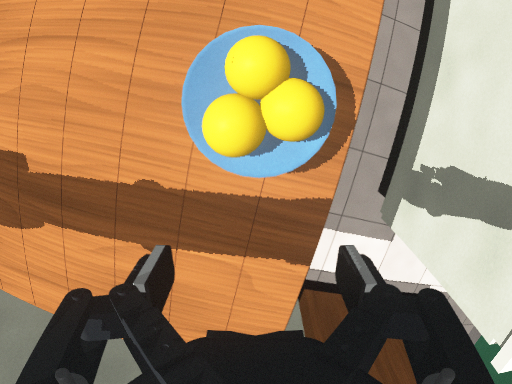

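```bash
python3 - <<'E'
from h import *
d=load("a","top"); crop(d,190,95,280,230,"c1.png",4)
s=load("a","scene"); crop(s,205,150,305,310,"c2.png",4)
P=cloud(d); Q=cloud(s)
for (u,v) in [(235,205),(217,187),(252,172),(249,188),(230,165),(140,200),(335,200),(226,125),(225,148),(130,340)]:
    print(u,v,P[v,u].round(1))
print('scene')
for (u,v) in [(240,172),(264,170),(283,203),(261,224),(378,230)]: print(u,v,Q[v,u].round(1))
E
```

```text
235 205 [459.   -1.9  88. ]
217 187 [522.3  55.8  54. ]
252 172 [542.8 -55.6 182.6]
249 188 [500.8 -46.1 151.7]
230 165 [594.3  13.8  48.9]
140 200 [492.4 312.8   0.8]
335 200 [ 482.4 -328.8   -4.3]
226 125 [720.   24.3  74.2]
225 148 [655.3  30.3  31.7]
130 340 [ 48.5 335.2   4.5]
scene
240 172 [535.2 -42.1 176.7]
264 170 [4.317e+02 4.000e-01 8.540e+01]
283 203 [518.4  65.9  65.1]
261 224 [579.   19.7  42.6]
378 230 [511.  319.6   5. ]
```

View pics/c1.png

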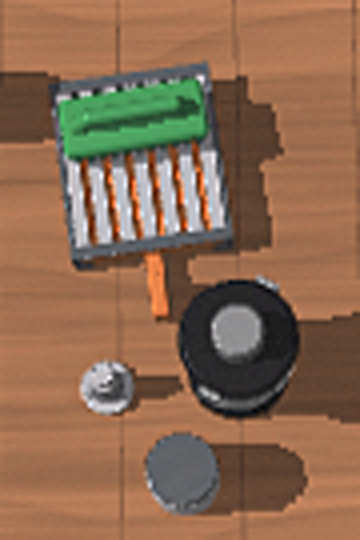

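View pics/c2.png

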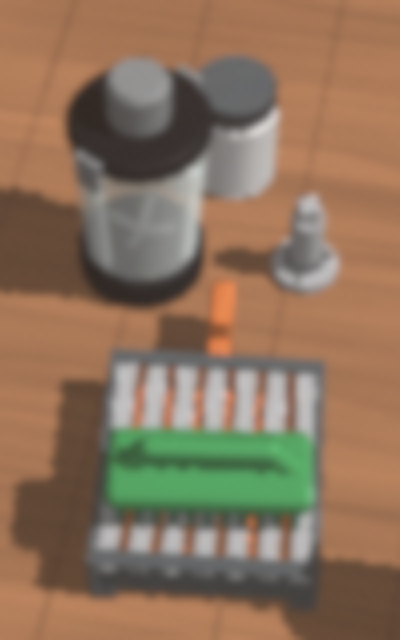

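```bash
python3 - <<'E'
from h import *
from scipy.spatial.transform import Rotation as Rr
d=load("a","top");s=load("a","scene")
T=lambda u,v,z: pt(d,190+u/4,95+v/4,z).round(1)
S=lambda u,v,z: pt(s,205+u/4,150+v/4,z).round(1)
print('jar',T(238,330,178),S(140,75,178))
print('can',T(183,472,88),S(237,85,88))
print('stud',T(108,378,68),S(309,200,68),T(107,388,9),S(307,262,9))
for c,z in [((73,255),40),((232,238),40),((52,85),40),((208,65),40),((160,310),36),((150,255),36)]: print('stand/grip',T(*c,z))
for c,z in [((110,353),40),((325,362),40),((92,565),40),((318,575),40),((222,283),36)]: print('S',S(*c,z))
for n,im,z,cs in [('mat',d,4,[(113,154),(164,152),(168,237),(116,239)]),('pan',d,18,[(311,156),(370,164),(360,238),(299,229)]),('mat',s,4,[(345,188),(408,193),(413,276),(343,271)]),('pan',s,18,[(140,151),(197,165),(153,229),(92,209)])]:
    C=np.array([pt(im,*c,z) for c in cs]); print(n,C.round(0).tolist(),C.mean(0).round(1))
    e=[np.linalg.norm(C[i]-C[(i+1)%4]) for i in range(4)]; print(np.round(e))
q=env.get_state()["tool_rot"]; print(Rr.from_quat(np.r_[q[1:],q[0]]).as_matrix().round(3))
crop(d,95,140,180,250,"c3.png",5); crop(d,290,145,380,250,"c4.png",5)
E
```

```text
jar [527.5 -48.  178. ] [525.9 -44.  178. ]
can [434.1  -3.9  88. ] [438.5   2.3  88. ]
stud [511.9  54.9  68. ] [511.2  62.7  68. ] [513.5  59.8   9. ] [515.4  65.2   9. ]
stand/grip [618.2  84.6  40. ]
stand/grip [630.2 -44.6  40. ]
stand/grip [761.7 101.3  40. ]
stand/grip [776.6 -27.2  40. ]
stand/grip [572.4  14.6  36. ]
stand/grip [618.1  22.3  36. ]
S [634.2 -42.1  40. ]
S [615.2  89.9  40. ]
S [779.7 -20.3  40. ]
S [761.4 107.   40. ]
S [564.1  15.9  36. ]
mat [[648.0, 405.0, 4.0], [652.0, 235.0, 4.0], [369.0, 219.0, 4.0], [366.0, 387.0, 4.0]] [508.8 311.6   4. ]
[170. 283. 168. 283.]
pan [[627.0, -252.0, 18.0], [597.0, -445.0, 18.0], [355.0, -399.0, 18.0], [387.0, -205.0, 18.0]] [ 491.4 -325.3   18. ]
[195. 246. 197. 245.]
mat [[379.0, 226.0, 4.0], [364.0, 400.0, 4.0], [634.0, 406.0, 4.0], [653.0, 238.0, 4.0]] [507.5 317.3   4. ]
[175. 270. 169. 273.]
pan [[364.0, -384.0, 18.0], [387.0, -203.0, 18.0], [630.0, -253.0, 18.0], [599.0, -433.0, 18.0]] [ 494.8 -318.4   18. ]
[183. 249. 183. 240.]
[[-0.     0.225 -0.974]
 [ 0.001 -0.974 -0.225]
 [-1.    -0.001  0.   ]]
```

View pics/c3.png

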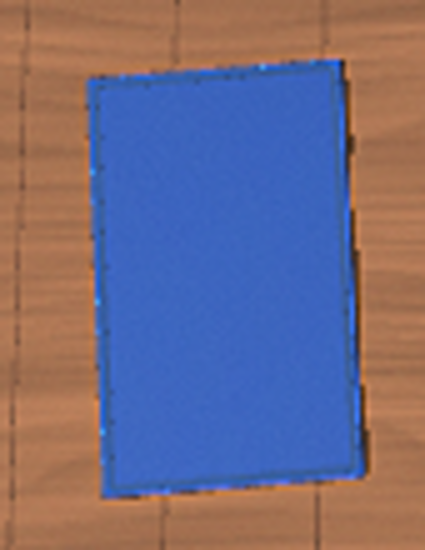

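View pics/c4.png

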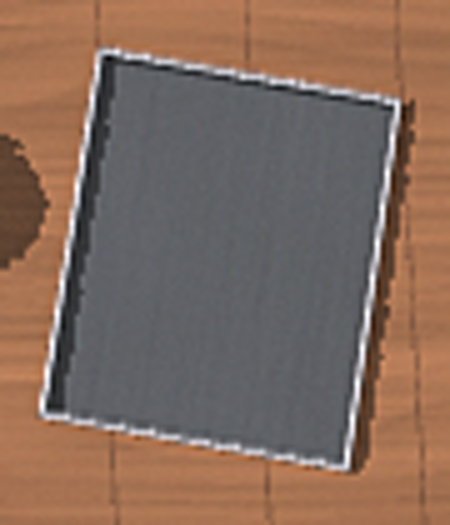

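```bash
cat >> h.py <<'E'
from scipy.spatial.transform import Rotation as Rr
def rot(s=None):
    q=(s or env.get_state())["tool_rot"]; return Rr.from_quat(np.r_[q[1:],q[0]]).as_matrix()
def plan(wps,yaw=None):
    """wps: list of world xyz; yaw target (deg) of tool y axis; prints shifts in tool units"""
    s=env.get_state(); M=rot(s); p=np.array(s["tool_pos"])
    print("t",round(float(s["clock"]),2),"p",p.round(1),"yaw",np.degrees(np.arctan2(M[1,1],M[0,1])).round(2),"tilt",M[2].round(4),"w",round(float(s["width"]),3),"F",np.round(s["contact_force"],1))
    for w in wps: print(np.array(w),"->",(M.T@(np.array(w)-p)/300).round(3))
    if yaw is not None:
        a=np.degrees(np.arctan2(M[1,1],M[0,1])); dy=(yaw-a+180)%360-180
        print("turn",round(-np.radians(dy)/2,4))
E
python3 - <<'E'
from h import *
plan([(300,-450,330),(400,-350,330)],-90)
E
```

```text
t 0.15 p [ 146.1 -632.9  230.5] yaw -77.0 tilt [-1.0e+00 -1.5e-03  1.0e-04] w 1.001 F [-0.4 -0.2 -0.6]
[ 300 -450  330] -> [-0.331 -0.479 -0.637]
[ 400 -350  330] -> [-0.331 -0.729 -1.037]
turn 0.1134
```

Request:
arm_command([
  [-0.12, -0.15, -0.2],
  [-0.25, -0.3, -0.42],
  [-0.33, -0.48, -0.64],
  [-0.33, -0.6, -0.84],
  [-0.33, -0.7, -0.98],
  [-0.33, -0.7, -0.98],
  [-0.33, -0.7, -0.98],
  [-0.33, -0.7, -0.98],
], turn=[0.05, 0.09, 0.113, 0.113, 0.113, 0.113, 0.113, 0.113], hand=[100, 100, 100, 100, 100, 100, 100, 100])

```text
clock: 1.15
tool_pos: [385.1, -362.8, 330.1]
tool_rot: [-0.001, -0.707, -0.0, 0.707]
contact_force: [0.1, 0.0, -0.3]
width: 1.001
```

```bash
python3 - <<'E'
from h import *
plan([(470,-60,330)],-90)
E
```

```text
t 1.15 p [ 385.1 -362.8  330.1] yaw -89.92 tilt [-1.e+00  4.e-04  9.e-04] w 1.001 F [ 0.1  0.  -0.3]
[470 -60 330] -> [-0.    -1.009 -0.285]
turn 0.0007
```

Request:
arm_command([
  [0, -0.2, -0.06],
  [0, -0.4, -0.12],
  [0, -0.6, -0.18],
  [0, -0.8, -0.23],
  [0, -0.95, -0.27],
  [0, -1.0, -0.28],
  [0, -1.0, -0.28],
  [0, -1.0, -0.28],
], turn=[0, 0, 0, 0, 0, 0, 0, 0], hand=[100, 100, 100, 100, 100, 100, 100, 100])

```text
clock: 2.15
tool_pos: [468.7, -65.5, 330.0]
tool_rot: [0.001, -0.707, 0.002, 0.707]
contact_force: [-0.4, -0.2, -0.2]
width: 0.999
```

```bash
python3 - <<'E'
from h import *
o=grab(("wrist",),"b"); d=o["wrist"]
print(-d["R"].T@d["t"]); print(d["R"].round(3))
im=cv2.resize(d["frame"][:,:,::-1],None,fx=1.5,fy=1.5,interpolation=cv2.INTER_CUBIC); cv2.imwrite("pics/b15.png",im)
plan([(530,-46,330)])
E
```

```text
[548.8761789  -64.87109896 472.69361765]
[[-0.004 -1.     0.001]
 [-0.949  0.004  0.314]
 [-0.314 -0.    -0.949]]
t 2.2 p [468.7 -65.2 330. ] yaw -90.21 tilt [-1.e+00  7.e-04  6.e-04] w 1.003 F [-0.7 -0.6 -0.7]
[530 -46 330] -> [-0.    -0.065 -0.204]
```

View pics/b15.png

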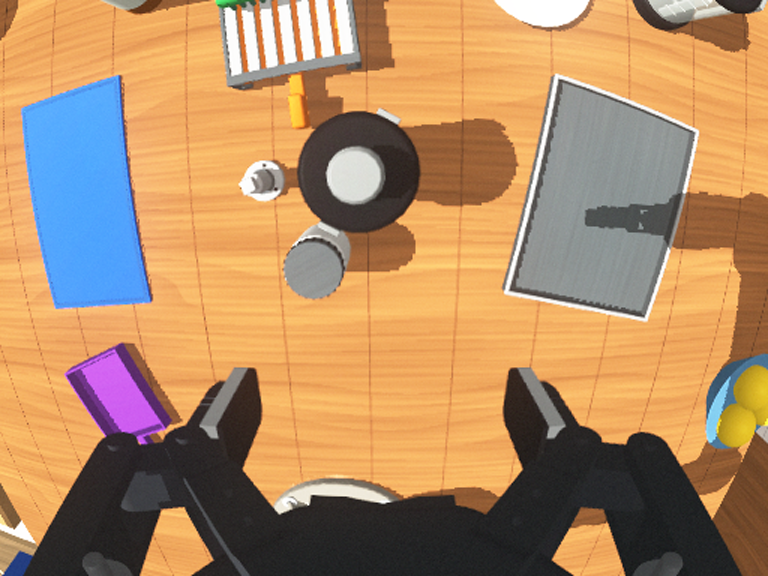

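```bash
cat >> h.py <<'E'
def fe(d,u,v,z):
    K=d["camera_matrix"]; x=(u-K[0,2])/K[0,0]; y=(v-K[1,2])/K[1,1]; th=np.hypot(x,y)
    ray=np.array([np.sin(th)*x/th,np.sin(th)*y/th,np.cos(th)]); o=-d["R"].T@d["t"]; r=d["R"].T@ray
    return (o+r*(z-o[2])/r[2]).round(1)
E
python3 - <<'E'
from h import *
d=load("b","wrist"); f=lambda u,v,z: fe(d,u/1.5,v/1.5,z)
print('jar',f(355,175,178),f(358.5,171,146)); print('can',f(314,267,88)); print('stud flange',f(263,180,9))
print('grip end',f(299,127,44)); print('stand fl,fr',f(231,86,40),f(358,66,40))
print('mat',[f(*c,4) for c in [(22,107),(121,76),(151,300),(57,307)]]); 
print('pan',[f(*c,18) for c in [(555,76),(697,130),(646,319),(506,291)]])
E
```

```text
jar [528.4 -47.6 178. ] [529.1 -48.3 146. ]
can [440.2  -3.8  88. ]
stud flange [514.4  60.2   9. ]
grip end [567.1  13.3  44. ]
stand fl,fr [613.4  82.3  40. ] [625.4 -43.2  40. ]
mat [array([642.6, 404.1,   4. ]), array([650.2, 234.4,   4. ]), array([377.3, 219.2,   4. ]), array([365.7, 383.8,   4. ])]
pan [array([ 629.1, -246.8,   18. ]), array([ 593.6, -442.5,   18. ]), array([ 353.7, -397.3,   18. ]), array([ 392.4, -202.4,   18. ])]
```

Request:
arm_command([
  [0, -0.03, -0.1],
  [0.05, -0.058, -0.198],
  [0.2, -0.058, -0.198],
  [0.35, -0.058, -0.198],
  [0.47, -0.058, -0.198],
  [0.55, -0.058, -0.198],
  [0.597, -0.058, -0.198],
  [0.597, -0.058, -0.198],
  [0.597, -0.058, -0.198],
], turn=[0, 0, 0, 0, 0, 0, 0, 0, 0], hand=[100, 100, 100, 100, 100, 100, 100, 100, 100])

```text
clock: 3.32
tool_pos: [529.5, -45.5, 152.3]
tool_rot: [0.0, 0.708, -0.0, -0.706]
contact_force: [-0.3, -0.4, -0.1]
width: 1.005
```

```bash
python3 - <<'E'
from h import *
o=grab(("wrist",),"c"); plan([(528,-48,151)])
E
```

```text
t 3.38 p [529.5 -45.4 152.4] yaw -89.97 tilt [-1.0e+00  5.0e-04 -2.4e-03] w 0.999 F [0.9 0.3 0.6]
[528 -48 151] -> [0.005 0.009 0.005]
```

View pics/c_wrist.png

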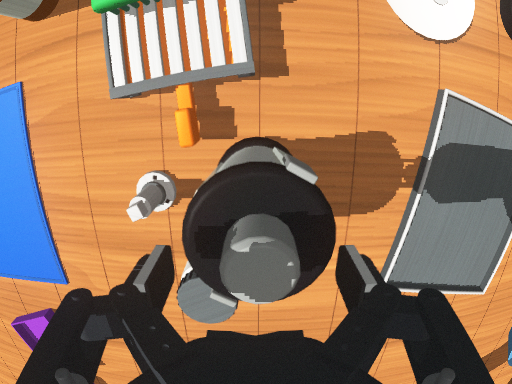

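Request:
arm_command([
  [0.003, 0.008, 0.004],
  [0.003, 0.008, 0.004],
  [0.003, 0.008, 0.004],
  [0.003, 0.008, 0.004],
  [0.003, 0.008, 0.004],
  [0.003, 0.008, 0.004],
  [0.003, 0.008, 0.004],
  [0.003, 0.008, 0.004],
], turn=[0, 0, 0, 0, 0, 0, 0, 0], hand=[100, 0, 0, 0, 0, 0, 0, 0])

```text
clock: 4.38
tool_pos: [527.7, -47.8, 150.8]
tool_rot: [0.0, 0.707, 0.0, -0.707]
contact_force: [-0.1, -1.1, 6.1]
width: 0.443
```

```bash
python3 - <<'E'
from h import *
plan([(528,-48,300),(590,150,300),(598,319,300)])
E
```

```text
t 4.38 p [527.7 -47.8 150.8] yaw -89.96 tilt [-1.e+00  6.e-04 -7.e-04] w 0.443 F [-0.1 -1.1  6.1]
[528 -48 300] -> [-0.497  0.001 -0.001]
[590 150 300] -> [-0.498 -0.659 -0.209]
[598 319 300] -> [-0.498 -1.222 -0.236]
```

Request:
arm_command([
  [-0.02, 0, 0],
  [-0.08, 0, 0],
  [-0.16, 0, 0],
  [-0.26, 0, -0.01],
  [-0.34, -0.03, -0.03],
  [-0.37, -0.09, -0.06],
  [-0.37, -0.19, -0.1],
  [-0.37, -0.31, -0.14],
  [-0.37, -0.43, -0.17],
  [-0.37, -0.55, -0.2],
  [-0.37, -0.67, -0.22],
  [-0.37, -0.79, -0.228],
  [-0.37, -0.89, -0.228],
  [-0.37, -0.96, -0.228],
  [-0.37, -1.0, -0.228],
  [-0.37, -1.0, -0.228],
], turn=[0, 0, 0, 0, 0, 0, 0, 0, 0, 0, 0, 0, 0, 0, 0, 0], hand=[0, 0, 0, 0, 0, 0, 0, 0, 0, 0, 0, 0, 0, 0, 0, 0])

```text
clock: 6.38
tool_pos: [595.1, 253.1, 261.0]
tool_rot: [-0.001, -0.707, -0.001, 0.707]
contact_force: [-2.3, -0.3, -3.7]
width: 0.449
```

```bash
python3 - <<'E'
from h import *
plan([(596,318,260),(596,318,155.5)])
E
```

```text
t 6.38 p [595.1 253.1 261. ] yaw -89.89 tilt [-1.e+00  3.e-04  8.e-04] w 0.449 F [-2.3 -0.3 -3.7]
[596 318 260] -> [ 0.003 -0.216 -0.003]
[596.  318.  155.5] -> [ 0.351 -0.216 -0.004]
```

Request:
arm_command([
  [0, -0.06, 0],
  [0, -0.14, 0],
  [0.02, -0.19, 0],
  [0.08, -0.216, 0],
  [0.16, -0.216, 0],
  [0.23, -0.216, 0],
  [0.29, -0.216, 0],
  [0.325, -0.216, 0],
  [0.342, -0.216, 0],
  [0.352, -0.216, 0],
  [0.352, -0.216, 0],
  [0.352, -0.216, 0],
  [0.352, -0.216, 0],
  [0.352, -0.216, 0],
  [0.352, -0.216, 0],
  [0.352, -0.216, 0],
], turn=[0, 0, 0, 0, 0, 0, 0, 0, 0, 0, 0, 0, 0, 0, 0, 0], hand=[0, 0, 0, 0, 0, 0, 0, 0, 0, 0, 0, 0, 90, 90, 90, 90])

```text
clock: 8.38
tool_pos: [595.6, 317.5, 156.0]
tool_rot: [0.0, 0.707, 0.0, -0.707]
contact_force: [-0.0, -0.9, 1.0]
width: 0.898
```

```bash
python3 - <<'E'
from h import *
plan([(596,318,190),(550,200,190),(437,-4,190)])
E
```

```text
t 8.38 p [595.6 317.5 156. ] yaw -89.95 tilt [-1.e+00 -1.e-04 -6.e-04] w 0.898 F [-0.  -0.9  1. ]
[596 318 190] -> [-0.113 -0.002 -0.001]
[550 200 190] -> [-0.113  0.391  0.152]
[437  -4 190] -> [-0.114  1.071  0.53 ]
```

Request:
arm_command([
  [-0.05, 0, 0],
  [-0.14, 0, 0],
  [-0.22, 0, 0],
  [-0.25, 0.1, 0.04],
  [-0.25, 0.25, 0.12],
  [-0.25, 0.42, 0.22],
  [-0.25, 0.6, 0.32],
  [-0.25, 0.78, 0.42],
  [-0.25, 0.92, 0.5],
  [-0.25, 1.0, 0.53],
  [-0.25, 1.0, 0.53],
  [-0.25, 1.0, 0.53],
], turn=[0, 0, 0, 0, 0, 0, 0, 0, 0, 0, 0, 0], hand=[100, 100, 100, 100, 100, 100, 100, 100, 100, 100, 100, 100])

```text
clock: 9.88
tool_pos: [437.4, 18.4, 231.5]
tool_rot: [0.001, 0.708, 0.001, -0.706]
contact_force: [0.3, 0.1, -0.8]
width: 1.003
```

```bash
python3 - <<'E'
from h import *
o=grab(("wrist",),"d"); plan([(437,-4,180)])
cv2.imwrite("pics/d15.png",cv2.resize(o["wrist"]["frame"][:,:,::-1],None,fx=1.5,fy=1.5,interpolation=cv2.INTER_CUBIC))
E
```

```text
t 9.93 p [437.4  18.6 231.3] yaw -89.83 tilt [-1.0e+00 -5.0e-04 -1.3e-03] w 1.004 F [-0.6  0.7  0.4]
[437  -4 180] -> [0.171 0.076 0.002]
```

View pics/d15.png

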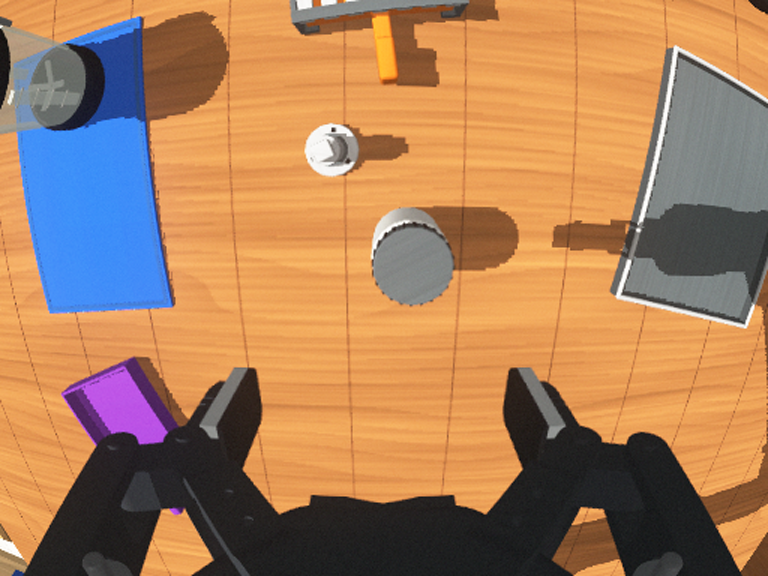

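```bash
python3 - <<'E'
from h import *
d=load("d","wrist"); f=lambda u,v,z: fe(d,u/1.5,v/1.5,z)
print('can',f(412.5,263.5,88),'stud',f(332,150.5,9),f(327,149,68),'grip',f(388,80,44),'jarfoot',f(68,88,8))
E
```

```text
can [439.4  -1.3  88. ] stud [513.1  59.6   9. ] [514.9  56.5  68. ] grip [565.8  14.9  44. ] jarfoot [596.2 319.8   8. ]
```

Request:
arm_command([
  [0, 0.05, -0.003],
  [0.08, 0.068, -0.003],
  [0.2, 0.068, -0.003],
  [0.34, 0.068, -0.003],
  [0.47, 0.068, -0.003],
  [0.57, 0.068, -0.003],
  [0.64, 0.068, -0.003],
  [0.67, 0.068, -0.003],
  [0.67, 0.068, -0.003],
  [0.67, 0.068, -0.003],
  [0.67, 0.068, -0.003],
  [0.67, 0.068, -0.003],
  [0.67, 0.068, -0.003],
  [0.67, 0.068, -0.003],
], turn=[0, 0, 0, 0, 0, 0, 0, 0, 0, 0, 0, 0, 0, 0], hand=[100, 100, 100, 100, 100, 100, 100, 100, 100, 0, 0, 0, 0, 0])

```text
clock: 11.68
tool_pos: [438.6, -3.1, 31.0]
tool_rot: [0.0, 0.708, 0.0, -0.706]
contact_force: [-1.7, 1.0, 6.1]
width: 0.665
```

```bash
python3 - <<'E'
from h import *
plan([(438,-2,130),(498,311,130)])
E
```

```text
t 11.68 p [438.6  -3.1  31. ] yaw -89.96 tilt [-1.0e+00  4.0e-04 -2.1e-03] w 0.665 F [-1.7  1.   6.1]
[438  -2 130] -> [-0.33  -0.003  0.001]
[498 311 130] -> [-0.33  -1.047 -0.2  ]
```

Request:
arm_command([
  [-0.02, 0, 0],
  [-0.08, 0, 0],
  [-0.17, 0, 0],
  [-0.26, -0.01, -0.01],
  [-0.32, -0.05, -0.02],
  [-0.33, -0.12, -0.03],
  [-0.33, -0.24, -0.05],
  [-0.33, -0.37, -0.07],
  [-0.33, -0.5, -0.09],
  [-0.33, -0.63, -0.11],
  [-0.33, -0.76, -0.13],
  [-0.33, -0.87, -0.15],
  [-0.33, -0.95, -0.161],
  [-0.33, -1.0, -0.161],
  [-0.33, -1.0, -0.161],
], turn=[0, 0, 0, 0, 0, 0, 0, 0, 0, 0, 0, 0, 0, 0, 0], hand=[0, 0, 0, 0, 0, 0, 0, 0, 0, 0, 0, 0, 0, 0, 0])

```text
clock: 13.55
tool_pos: [485.1, 297.5, 128.7]
tool_rot: [-0.001, -0.707, -0.001, 0.707]
contact_force: [-0.1, -0.6, -1.7]
width: 0.662
```

```bash
python3 - <<'E'
from h import *
plan([(487,310,130),(487,310,35.5)])
E
```

```text
t 13.55 p [485.1 297.5 128.7] yaw -89.85 tilt [-1.e+00 -0.e+00  4.e-04] w 0.662 F [-0.1 -0.6 -1.7]
[487 310 130] -> [-0.004 -0.042 -0.007]
[487.  310.   35.5] -> [ 0.311 -0.042 -0.007]
```

Request:
arm_command([
  [0.02, -0.03, -0.005],
  [0.08, -0.042, -0.005],
  [0.16, -0.042, -0.005],
  [0.23, -0.042, -0.005],
  [0.275, -0.042, -0.005],
  [0.298, -0.042, -0.005],
  [0.31, -0.042, -0.005],
  [0.31, -0.042, -0.005],
  [0.31, -0.042, -0.005],
  [0.31, -0.042, -0.005],
  [0.31, -0.042, -0.005],
  [0.31, -0.042, -0.005],
  [0.24, -0.042, -0.005],
  [0.12, -0.042, -0.005],
  [0, -0.042, -0.005],
  [-0.1, -0.042, -0.005],
  [-0.14, -0.042, -0.005],
  [-0.14, -0.042, -0.005],
], turn=[0, 0, 0, 0, 0, 0, 0, 0, 0, 0, 0, 0, 0, 0, 0, 0, 0, 0], hand=[0, 0, 0, 0, 0, 0, 0, 0, 100, 100, 100, 100, 100, 100, 100, 100, 100, 100])

```text
clock: 15.8
tool_pos: [487.5, 309.7, 171.7]
tool_rot: [0.0, 0.708, 0.0, -0.706]
contact_force: [0.5, -0.3, -0.6]
width: 0.999
```

```bash
python3 - <<'E'
from h import *
o=grab(("wrist","top"),"e"); plan([(513.5,59,170),(513.5,59,19)])
E
```

```text
t 15.9 p [486.6 308.9 169.7] yaw -89.95 tilt [-1.      0.0012  0.0015] w 1.004 F [-0.1  0.6 -1.3]
[513.5  59.  170. ] -> [-0.     0.833 -0.089]
[513.5  59.   19. ] -> [ 0.503  0.832 -0.09 ]
```

View pics/e_wrist.png

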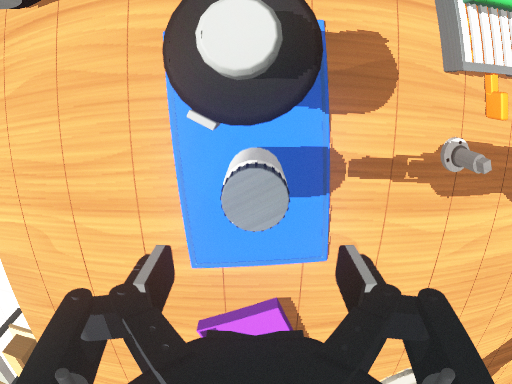

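Request:
arm_command([
  [0, 0.1, -0.01],
  [0, 0.25, -0.03],
  [0, 0.42, -0.05],
  [0, 0.58, -0.07],
  [0, 0.72, -0.08],
  [0, 0.8, -0.09],
  [0.02, 0.832, -0.09],
  [0.1, 0.832, -0.09],
  [0.22, 0.832, -0.09],
  [0.34, 0.832, -0.09],
  [0.43, 0.832, -0.09],
  [0.48, 0.832, -0.09],
  [0.5, 0.832, -0.09],
  [0.5, 0.832, -0.09],
  [0.5, 0.832, -0.09],
  [0.5, 0.832, -0.09],
  [0.5, 0.832, -0.09],
  [0.5, 0.832, -0.09],
  [0.5, 0.832, -0.09],
  [0.5, 0.832, -0.09],
], turn=[0, 0, 0, 0, 0, 0, 0, 0, 0, 0, 0, 0, 0, 0, 0, 0, 0, 0, 0, 0], hand=[100, 100, 100, 100, 100, 100, 100, 100, 100, 100, 100, 100, 100, 60, 0, 0, 0, 0, 0, 0])

```text
clock: 18.4
tool_pos: [515.0, 60.0, 21.5]
tool_rot: [0.0, 0.708, 0.0, -0.707]
contact_force: [-1.0, -0.1, 5.9]
width: 0.24
```

```bash
python3 - <<'E'
from h import *
plan([(513,59,120),(413,306,120),(413,306,24.5)])
E
```

```text
t 18.4 p [515.   60.   21.5] yaw -89.96 tilt [-1.0e+00  1.0e-04 -1.4e-03] w 0.24 F [-1.  -0.1  5.9]
[513  59 120] -> [-0.328  0.003  0.006]
[413 306 120] -> [-0.329 -0.82   0.339]
[413.  306.   24.5] -> [-0.011 -0.82   0.339]
```

Request:
arm_command([
  [-0.03, 0, 0],
  [-0.11, 0, 0],
  [-0.22, 0, 0.01],
  [-0.31, -0.04, 0.03],
  [-0.33, -0.12, 0.07],
  [-0.33, -0.24, 0.13],
  [-0.33, -0.38, 0.19],
  [-0.33, -0.52, 0.25],
  [-0.33, -0.65, 0.3],
  [-0.33, -0.75, 0.335],
  [-0.33, -0.81, 0.34],
  [-0.33, -0.82, 0.34],
  [-0.3, -0.82, 0.34],
  [-0.22, -0.82, 0.34],
  [-0.14, -0.82, 0.34],
  [-0.07, -0.82, 0.34],
  [-0.03, -0.82, 0.34],
  [-0.015, -0.82, 0.34],
  [-0.015, -0.82, 0.34],
  [-0.015, -0.82, 0.34],
], turn=[0, 0, 0, 0, 0, 0, 0, 0, 0, 0, 0, 0, 0, 0, 0, 0, 0, 0, 0, 0], hand=[0, 0, 0, 0, 0, 0, 0, 0, 0, 0, 0, 0, 0, 0, 0, 0, 0, 0, 0, 0])

```text
clock: 20.9
tool_pos: [412.7, 305.8, 25.5]
tool_rot: [0.0, 0.707, 0.0, -0.707]
contact_force: [0.9, 0.1, 0.4]
width: 0.238
```

```bash
python3 - <<'E'
from h import *
plan([(413,306,26),(413,306,180)])
E
```

```text
t 20.9 p [412.7 305.8  25.5] yaw -89.97 tilt [-1.e+00 -4.e-04 -1.e-03] w 0.238 F [0.9 0.1 0.4]
[413 306  26] -> [-0.002 -0.001 -0.001]
[413 306 180] -> [-0.515 -0.001 -0.002]
```

Request:
arm_command([
  [0, 0, 0],
  [0, 0, 0],
  [0, 0, 0],
  [0, 0, 0],
  [-0.1, 0, 0],
  [-0.25, 0, 0],
  [-0.4, 0, 0],
  [-0.5, 0.02, -0.01],
  [-0.55, 0.12, -0.04],
  [-0.55, 0.28, -0.09],
  [-0.55, 0.46, -0.15],
  [-0.55, 0.64, -0.2],
  [-0.55, 0.8, -0.25],
  [-0.55, 0.9, -0.29],
  [-0.55, 0.92, -0.29],
  [-0.55, 0.92, -0.29],
  [-0.55, 0.92, -0.29],
], turn=[0, 0, 0, 0, 0, 0, 0, 0, -0.01, -0.03, -0.05, -0.06, -0.06, -0.06, -0.06, -0.06, -0.06], hand=[60, 60, 60, 60, 60, 60, 60, 100, 100, 100, 100, 100, 100, 100, 100, 100, 100])

```text
clock: 23.02
tool_pos: [499.0, 31.8, 190.2]
tool_rot: [-0.044, -0.706, -0.044, 0.706]
contact_force: [-0.2, -0.2, -0.4]
width: 0.999
```

```bash
python3 - <<'E'
from h import *
o=grab(("wrist","top"),"f"); plan([(583,17,190),(583,17,13)],-83.2)
cv2.imwrite("pics/f15.png",cv2.resize(o["wrist"]["frame"][:,:,::-1],None,fx=1.5,fy=1.5,interpolation=cv2.INTER_CUBIC))
crop(o["wrist"],130,0,300,150,"f4.png",4)
E
```

```text
t 23.12 p [499.1  31.4 190.3] yaw -82.92 tilt [-1.e+00 -2.e-04 -1.e-04] w 1.003 F [ 0.6 -0.3  0.3]
[583  17 190] -> [ 0.001  0.082 -0.272]
[583  17  13] -> [ 0.591  0.082 -0.272]
turn 0.0024
```

View pics/f15.png

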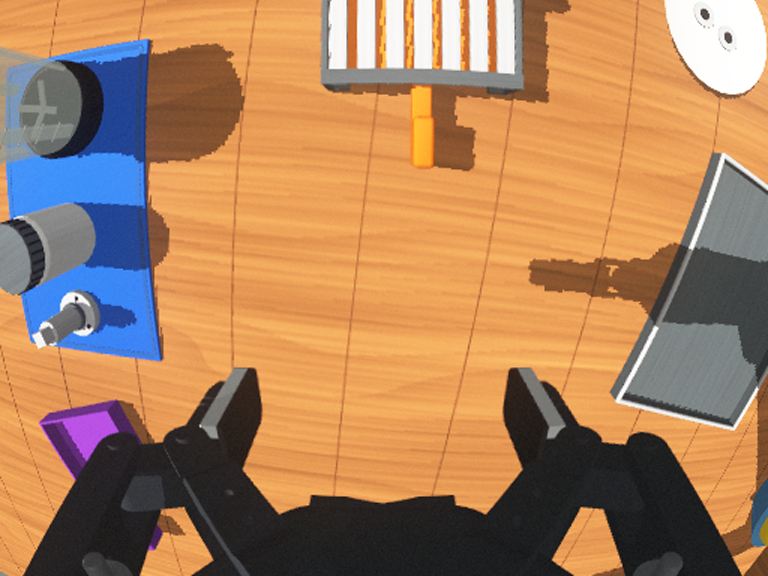

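View pics/f4.png

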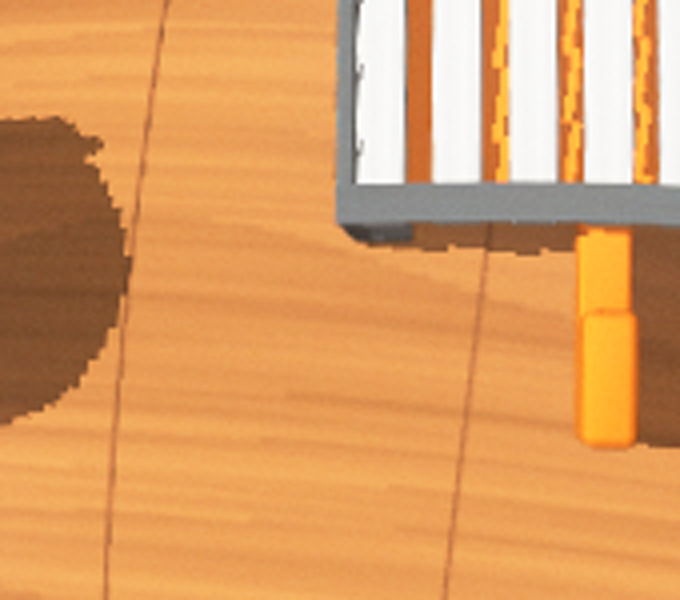

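View pics/f_top.png

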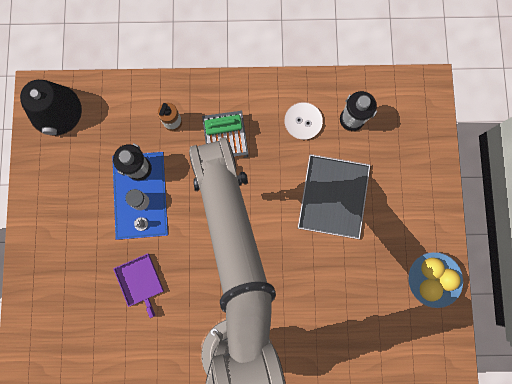

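```bash
python3 - <<'E'
from h import *
d=load("f","wrist"); f=lambda u,v,z: fe(d,130+u/4,v/4,z); g=lambda u,v,z: fe(d,u/1.5,v/1.5,z)
print('block back/front mid top',f(609,313,44),f(608,446,44),'arm at stand',f(604,230,30))
print('stand front',f(338,222,40),g(522,88,40)); a,b=f(338,222,40),g(522,88,40); print(np.degrees(np.arctan2(a[0]-b[0],a[1]-b[1])))
t=load("f","top"); crop(t,190,95,280,170,"f5.png",7)
E
```

```text
block back/front mid top [599.2  18.4  44. ] [567.   14.3  44. ] arm at stand [621.2  21.2  30. ]
stand front [614.3  85.9  40. ] [630.9 -44.5  40. ]
-7.25476690161694
```

View pics/f5.png

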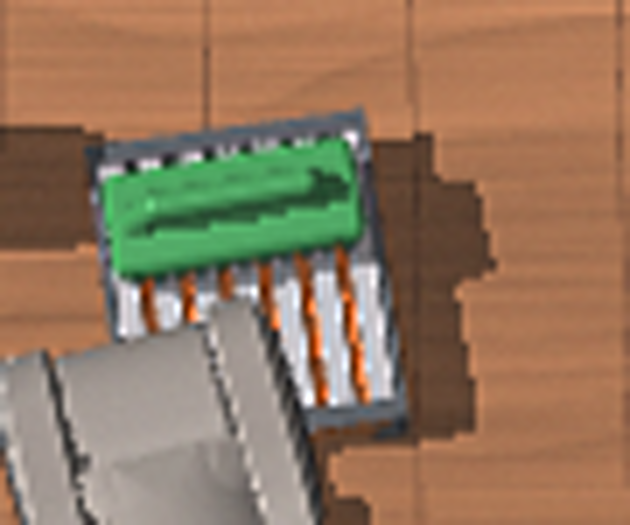

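Request:
arm_command([
  [0, 0.03, -0.08],
  [0, 0.06, -0.18],
  [0.03, 0.08, -0.25],
  [0.12, 0.084, -0.271],
  [0.25, 0.084, -0.271],
  [0.38, 0.084, -0.271],
  [0.49, 0.084, -0.271],
  [0.56, 0.084, -0.271],
  [0.591, 0.084, -0.271],
  [0.591, 0.084, -0.271],
  [0.591, 0.084, -0.271],
  [0.591, 0.084, -0.271],
  [0.591, 0.084, -0.271],
  [0.591, 0.084, -0.271],
  [0.591, 0.084, -0.271],
  [0.591, 0.084, -0.271],
  [0.591, 0.084, -0.271],
  [0.591, 0.084, -0.271],
], turn=[0, 0, 0, 0, 0, 0, 0, 0, 0, 0, 0, 0, 0, 0, 0, 0, 0, 0], hand=[100, 100, 100, 100, 100, 100, 100, 100, 100, 100, 80, 60, 40, 20, 0, 0, 0, 0])

```text
clock: 25.38
tool_pos: [583.3, 14.7, 13.2]
tool_rot: [0.043, 0.706, 0.043, -0.706]
contact_force: [-0.9, 0.4, 4.1]
width: 0.154
```

```bash
python3 - <<'E'
from h import *
o=grab(("wrist",),"g"); plan([(583,16.4,13),(583-149*np.cos(np.radians(7.15)),16.4-149*np.sin(np.radians(7.15)),13)],-82.85)
E
```

```text
t 25.43 p [583.2  14.7  13.1] yaw -83.07 tilt [-1.e+00  2.e-04 -2.e-04] w 0.152 F [-2.  -0.7  5.5]
[583.   16.4  13. ] -> [ 0.    -0.006  0.   ]
[435.15866909  -2.14564298  13.        ] -> [ 0.    -0.004  0.497]
turn -0.0019
```

View pics/g_wrist.png

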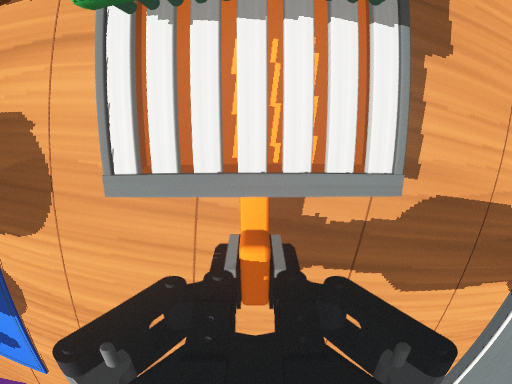

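Request:
arm_command([
  [0, 0, 0.01],
  [0, 0, 0.04],
  [0, 0, 0.08],
  [0, 0, 0.12],
  [0, 0, 0.16],
  [0, 0, 0.2],
  [0, 0, 0.24],
  [0, 0, 0.28],
  [0, 0, 0.32],
  [0, 0, 0.36],
  [0, 0, 0.4],
  [0, 0, 0.44],
  [0, 0, 0.475],
  [0, 0, 0.495],
  [0, 0, 0.505],
  [0, 0, 0.505],
  [0, 0, 0.505],
], turn=[0, 0, 0, 0, 0, 0, 0, 0, 0, 0, 0, 0, 0, 0, 0, 0, 0], hand=[0, 0, 0, 0, 0, 0, 0, 0, 0, 0, 0, 0, 0, 0, 0, 0, 0])

```text
clock: 27.55
tool_pos: [433.1, -3.5, 12.9]
tool_rot: [0.043, 0.706, 0.043, -0.706]
contact_force: [0.9, -0.5, -2.4]
width: 0.153
```

```bash
python3 - <<'E'
from h import *
o=grab(("wrist","scene"),"i"); plan([(432,-2,13)],-82.85)
crop(o["scene"],200,130,330,310,"i4.png",3.3)
E
```

```text
t 27.65 p [433.1  -3.5  12.9] yaw -83.07 tilt [-1.e+00  0.e+00 -3.e-04] w 0.152 F [-0.4 -0.8 -1.2]
[432  -2  13] -> [-0.    -0.005  0.003]
turn -0.0019
```

View pics/i_wrist.png

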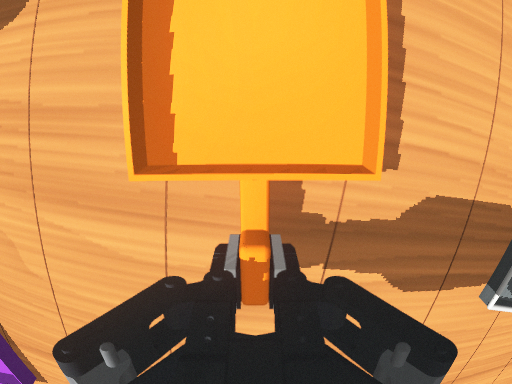

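View pics/i4.png

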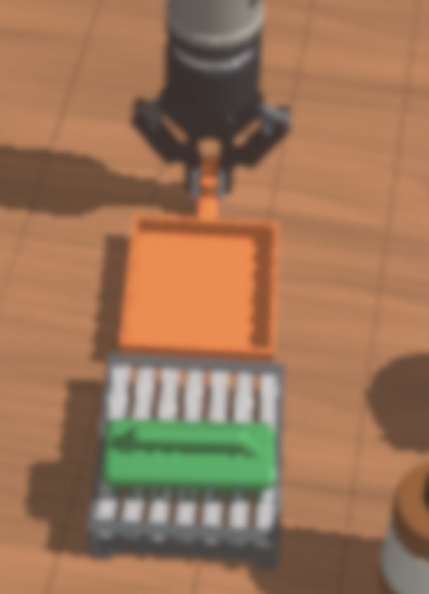

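Request:
arm_command([
  [-0.02, 0, 0],
  [-0.06, 0, 0],
  [-0.12, 0, 0],
  [-0.17, 0.0, 0.0],
  [-0.2, 0.02, 0.003],
  [-0.21, 0.06, 0.01],
  [-0.21, 0.13, 0.02],
  [-0.21, 0.22, 0.04],
  [-0.21, 0.32, 0.06],
  [-0.21, 0.42, 0.08],
  [-0.21, 0.52, 0.1],
  [-0.21, 0.62, 0.115],
  [-0.21, 0.72, 0.13],
  [-0.21, 0.81, 0.15],
  [-0.21, 0.89, 0.165],
  [-0.21, 0.95, 0.175],
  [-0.21, 0.985, 0.18],
  [-0.21, 1.0, 0.181],
  [-0.21, 1.0, 0.181],
  [-0.21, 1.0, 0.181],
], turn=[0, 0, 0, 0, 0, 0.01, 0.02, 0.035, 0.05, 0.065, 0.08, 0.095, 0.11, 0.125, 0.14, 0.15, 0.156, 0.156, 0.156, 0.156], hand=[0, 0, 0, 0, 0, 0, 0, 0, 0, 0, 0, 0, 0, 0, 0, 0, 0, 0, 0, 0])

```text
clock: 30.15
tool_pos: [415.2, -307.0, 75.9]
tool_rot: [0.067, -0.704, 0.067, 0.704]
contact_force: [-0.1, 0.5, -1.7]
width: 0.154
```

```bash
python3 - <<'E'
from h import *
o=grab(("wrist","scene","top"),"j"); plan([(415.4,-308.3,40),(415.4,-308.3,8.5)],-100.9)
a=o["scene"]["frame"][110:280,60:260,::-1]; b=o["top"]["frame"][130:300,260:440,::-1]
cv2.imwrite("pics/j4.png",cv2.resize(np.hstack([a,b]),None,fx=2,fy=2,interpolation=cv2.INTER_CUBIC))
E
```

```text
t 30.3 p [ 415.1 -307.4   75.9] yaw -100.89 tilt [-1.e+00 -1.e-04  0.e+00] w 0.153 F [ 0.4 -1.9 -1. ]
[ 415.4 -308.3   40. ] -> [ 0.12   0.003 -0.001]
[ 415.4 -308.3    8.5] -> [ 0.225  0.003 -0.001]
turn 0.0
```

View pics/j_wrist.png

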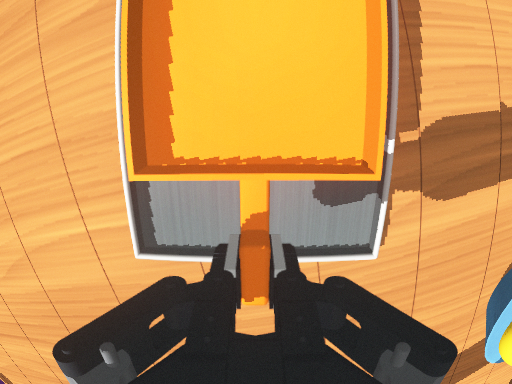

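View pics/j4.png

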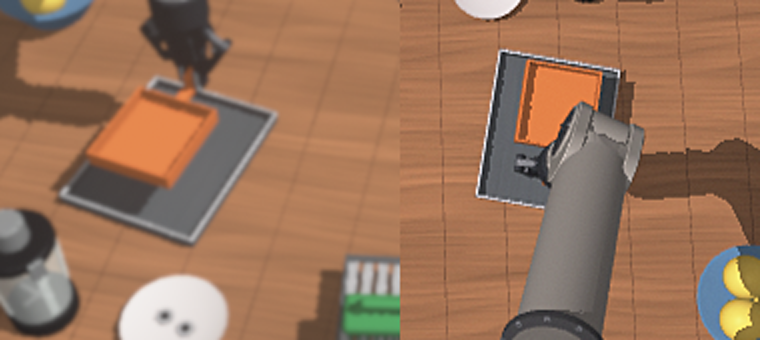

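```bash
python3 - <<'E'
from h import *
d=load("j","wrist"); p=np.array(env.get_state()["tool_pos"])[:2]; a=np.radians(-10.89); ex=np.array([np.cos(a),np.sin(a)]); ey=np.array([-ex[1],ex[0]])
for n,u,v,z in [("panFL",135,256,18),("panFR",377,256,18),("panL",118,60,18),("panR",397,60,18),("trayF",134,180,93),("trayFR",382,180,93)]:
    q=fe(d,u,v,z)[:2]-p; print(n,(q@ex).round(1),(q@ey).round(1))
E
```

```text
panFL -43.1 100.1
panFR -43.3 -100.9
panL 111.1 97.3
panR 111.7 -100.2
trayF 43.9 57.1
trayFR 43.8 -58.8
```

Request:
arm_command([
  [0.02, 0.0, 0],
  [0.06, 0.0, 0],
  [0.1, 0.0, 0],
  [0.14, 0.0, 0],
  [0.17, 0.0, 0],
  [0.195, 0.0, 0],
  [0.21, 0.0, 0],
  [0.219, 0.0, 0],
  [0.225, 0.0, 0],
  [0.225, 0.0, 0],
  [0.225, 0.0, 0],
], turn=[0, 0, 0, 0, 0, 0, 0, 0, 0, 0, 0], hand=[0, 0, 0, 0, 0, 0, 0, 0, 0, 0, 0])

```text
clock: 31.68
tool_pos: [415.1, -308.1, 8.6]
tool_rot: [-0.067, 0.704, -0.068, -0.704]
contact_force: [-0.2, 0.5, -0.8]
width: 0.155
```

```bash
python3 - <<'E'
from h import *
plan([(415.4,-308.3,150)],-90)
E
```

```text
t 31.68 p [ 415.1 -308.1    8.6] yaw -100.95 tilt [-1.e+00  3.e-04 -4.e-04] w 0.155 F [-0.2  0.5 -0.8]
[ 415.4 -308.3  150. ] -> [-0.471  0.001 -0.001]
turn -0.0956
```

Request:
arm_command([
  [0.002, 0, 0],
  [0.003, 0, 0],
  [0.003, 0, 0],
  [0.003, 0, 0],
  [0.003, 0, 0],
  [0.003, 0, 0],
  [0.003, 0, 0],
  [0.003, 0, 0],
  [-0.04, 0, 0],
  [-0.12, 0, 0],
  [-0.24, 0, 0],
  [-0.36, 0, 0],
  [-0.45, 0, 0],
  [-0.48, 0, 0],
  [-0.48, 0, 0],
], turn=[0, 0, 0, 0, 0, 0, 0, 0, 0, 0, 0, 0, -0.05, -0.095, -0.095], hand=[0, 0, 20, 30, 40, 60, 60, 60, 60, 60, 60, 60, 60, 60, 60])

```text
clock: 33.55
tool_pos: [415.6, -308.4, 154.0]
tool_rot: [-0.0, 0.708, -0.001, -0.706]
contact_force: [0.5, -0.9, -0.5]
width: 0.603
```

```bash
python3 - <<'E'
from h import *
o=grab(("wrist","scene"),"k"); plan([(413,20,150),(413,306,150)],-90)
crop(o["scene"],60,110,260,280,"k4.png",3)
E
```

```text
t 33.65 p [ 414.7 -307.8  152.4] yaw -90.15 tilt [-1.e+00  0.e+00  2.e-04] w 0.598 F [-0.3  0.4 -0.1]
[413  20 150] -> [ 0.008 -1.093  0.008]
[413 306 150] -> [ 0.008 -2.046  0.011]
turn -0.0013
```

View pics/k_wrist.png

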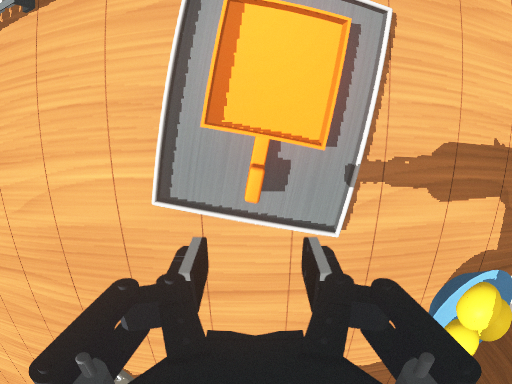

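View pics/k4.png

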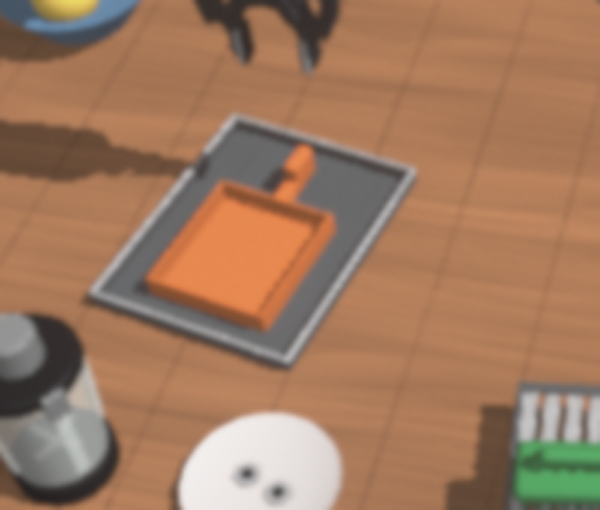

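Request:
arm_command([
  [0, -0.05, -0.01],
  [0, -0.18, -0.04],
  [0, -0.35, -0.08],
  [0, -0.53, -0.11],
  [0, -0.71, -0.13],
  [0, -0.87, -0.14],
  [0, -1.0, -0.15],
], turn=[0, 0, 0, 0, 0, 0, 0], hand=[60, 60, 60, 60, 60, 60, 60])

```text
clock: 34.52
tool_pos: [459.4, -4.7, 152.0]
tool_rot: [-0.0, -0.707, -0.001, 0.707]
contact_force: [0.3, 0.2, -0.1]
width: 0.596
```

```bash
python3 - <<'E'
from h import *
plan([(412.7,305.8,150),(412.7,305.8,26)],-90)
E
```

```text
t 34.52 p [459.4  -4.7 152. ] yaw -89.93 tilt [-1.0e+00 -4.0e-04  1.1e-03] w 0.596 F [ 0.3  0.2 -0.1]
[412.7 305.8 150. ] -> [ 0.007 -1.035  0.154]
[412.7 305.8  26. ] -> [ 0.42  -1.035  0.154]
turn 0.0006
```

Request:
arm_command([
  [0, -0.15, 0.0],
  [0, -0.32, 0.03],
  [0, -0.5, 0.06],
  [0, -0.68, 0.1],
  [0, -0.84, 0.13],
  [0, -0.95, 0.15],
  [0, -1.0, 0.154],
  [0, -1.0, 0.154],
  [0, -1.0, 0.154],
], turn=[0, 0, 0, 0, 0, 0, 0, 0, 0], hand=[60, 60, 60, 60, 60, 60, 60, 60, 60])

```text
clock: 35.65
tool_pos: [414.8, 290.2, 151.9]
tool_rot: [0.001, -0.707, 0.002, 0.707]
contact_force: [-0.3, -1.0, -0.2]
width: 0.599
```

```bash
python3 - <<'E'
from h import *
o=grab(("wrist",),"l");plan([(412.7,305.8,150),(412.7,305.8,25.5)],-90)
E
```

```text
t 35.7 p [415.  290.1 152. ] yaw -90.22 tilt [-1.0e+00  1.7e-03  3.0e-04] w 0.603 F [-0.3  0.3  0.1]
[412.7 305.8 150. ] -> [ 0.007 -0.052  0.008]
[412.7 305.8  25.5] -> [ 0.422 -0.053  0.008]
turn -0.0019
```

View pics/l_wrist.png

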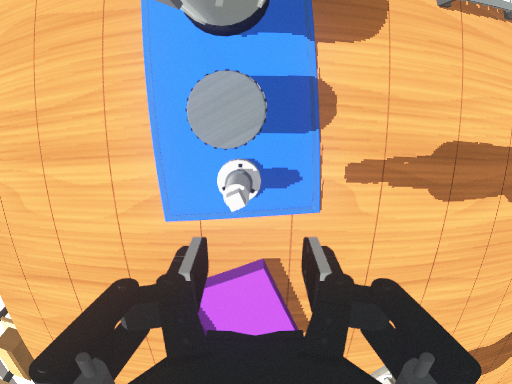

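Request:
arm_command([
  [0, -0.04, 0.005],
  [0.05, -0.053, 0.007],
  [0.16, -0.053, 0.007],
  [0.28, -0.053, 0.007],
  [0.37, -0.053, 0.007],
  [0.41, -0.053, 0.007],
  [0.421, -0.053, 0.007],
  [0.421, -0.053, 0.007],
  [0.421, -0.053, 0.007],
  [0.421, -0.053, 0.007],
  [0.421, -0.053, 0.007],
  [0.421, -0.053, 0.007],
  [0.421, -0.053, 0.007],
], turn=[0, 0, 0, 0, 0, 0, 0, 0, 0, 0, 0, 0, 0], hand=[60, 60, 60, 60, 60, 60, 60, 60, 0, 0, 0, 0, 0])

```text
clock: 37.33
tool_pos: [413.1, 308.0, 27.0]
tool_rot: [-0.0, 0.708, -0.001, -0.707]
contact_force: [-0.2, -1.6, 6.0]
width: 0.238
```

```bash
python3 - <<'E'
from h import *
plan([(515,60,125),(515,60,21.8)],-90)
E
```

```text
t 37.33 p [413.1 308.   27. ] yaw -90.08 tilt [-1.0e+00  1.0e-04 -1.5e-03] w 0.238 F [-0.2 -1.6  6. ]
[515  60 125] -> [-0.326  0.826 -0.341]
[515.   60.   21.8] -> [ 0.018  0.826 -0.341]
turn -0.0007
```

Request:
arm_command([
  [-0.03, 0, 0],
  [-0.11, 0, 0],
  [-0.22, 0.0, 0],
  [-0.31, 0.03, 0],
  [-0.34, 0.1, -0.02],
  [-0.34, 0.22, -0.06],
  [-0.34, 0.36, -0.12],
  [-0.34, 0.5, -0.19],
  [-0.34, 0.64, -0.26],
  [-0.34, 0.75, -0.315],
  [-0.34, 0.81, -0.338],
  [-0.34, 0.827, -0.341],
  [-0.3, 0.827, -0.341],
  [-0.21, 0.827, -0.341],
  [-0.12, 0.827, -0.341],
  [-0.05, 0.827, -0.341],
  [-0.01, 0.827, -0.341],
  [0.008, 0.827, -0.341],
  [0.012, 0.827, -0.341],
  [0.012, 0.827, -0.341],
], turn=[0, 0, 0, 0, 0, 0, 0, 0, 0, 0, 0, 0, 0, 0, 0, 0, 0, 0, 0, 0], hand=[0, 0, 0, 0, 0, 0, 0, 0, 0, 0, 0, 0, 0, 0, 0, 0, 0, 0, 0, 0])

```text
clock: 39.83
tool_pos: [515.0, 60.3, 23.1]
tool_rot: [-0.0, 0.708, -0.0, -0.707]
contact_force: [1.0, -0.5, -2.1]
width: 0.241
```

```bash
python3 - <<'E'
from h import *
plan([(515.4,60,23.5),(515,60,170),(487.5,309.7,170)],-90)
E
```

```text
t 39.83 p [515.   60.3  23.1] yaw -90.02 tilt [-1.0e+00 -2.0e-04 -1.7e-03] w 0.241 F [ 1.  -0.5 -2.1]
[515.4  60.   23.5] -> [-0.001  0.001 -0.001]
[515  60 170] -> [-0.49   0.001 -0.001]
[487.5 309.7 170. ] -> [-0.49  -0.832  0.091]
turn -0.0002
```

Request:
arm_command([
  [0.002, 0, 0],
  [0.002, 0, 0],
  [0.002, 0, 0],
  [0.002, 0, 0],
  [0.002, 0, 0],
  [0.002, 0, 0],
  [-0.08, 0, 0],
  [-0.22, 0, 0],
  [-0.36, 0, 0],
  [-0.46, 0, 0],
  [-0.5, -0.05, 0.01],
  [-0.5, -0.18, 0.02],
  [-0.5, -0.36, 0.04],
  [-0.5, -0.54, 0.06],
  [-0.5, -0.7, 0.08],
  [-0.5, -0.8, 0.09],
  [-0.5, -0.832, 0.091],
  [-0.5, -0.832, 0.091],
  [-0.5, -0.832, 0.091],
], turn=[0, 0, 0, 0, 0, 0, 0, 0, 0, 0, 0, 0, 0, 0, 0, 0, 0, 0, 0], hand=[0, 30, 60, 60, 60, 60, 60, 60, 60, 60, 100, 100, 100, 100, 100, 100, 100, 100, 100])

```text
clock: 42.2
tool_pos: [487.9, 307.4, 171.9]
tool_rot: [0.001, -0.707, 0.002, 0.707]
contact_force: [0.0, 0.0, 0.9]
width: 1.001
```

```bash
python3 - <<'E'
from h import *
o=grab(("wrist",),"m");plan([(487.5,309.7,35.5)],-90)
d=o["wrist"]; 
E
```

```text
t 42.25 p [488.  307.4 172.1] yaw -90.22 tilt [-1.0e+00  1.6e-03  2.0e-04] w 1.001 F [ 0.1 -1.   0.4]
[487.5 309.7  35.5] -> [ 0.455 -0.008  0.002]
turn -0.0019
```

View pics/m_wrist.png

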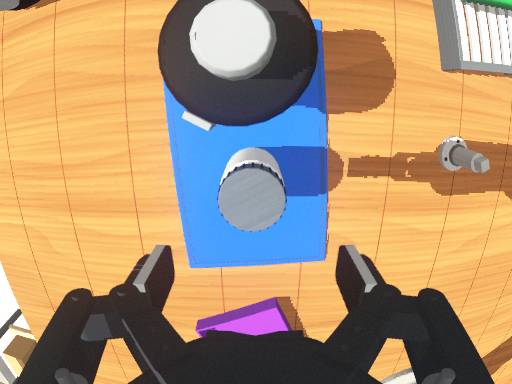

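Request:
arm_command([
  [0.06, -0.008, 0.002],
  [0.17, -0.008, 0.002],
  [0.29, -0.008, 0.002],
  [0.39, -0.008, 0.002],
  [0.44, -0.008, 0.002],
  [0.455, -0.008, 0.002],
  [0.455, -0.008, 0.002],
  [0.455, -0.008, 0.002],
  [0.455, -0.008, 0.002],
  [0.455, -0.008, 0.002],
  [0.455, -0.008, 0.002],
  [0.455, -0.008, 0.002],
], turn=[0, 0, 0, 0, 0, 0, 0, 0, 0, 0, 0, 0], hand=[100, 100, 100, 100, 100, 100, 100, 0, 0, 0, 0, 0])

```text
clock: 43.75
tool_pos: [487.8, 311.9, 37.4]
tool_rot: [-0.001, 0.708, -0.0, -0.706]
contact_force: [0.1, -1.8, 5.4]
width: 0.661
```

```bash
python3 - <<'E'
from h import *
plan([(439,-3,130),(439,-3,31)],-90)
E
```

```text
t 43.75 p [487.8 311.9  37.4] yaw -90.09 tilt [-1.0e+00 -2.0e-04 -2.2e-03] w 0.661 F [ 0.1 -1.8  5.4]
[439  -3 130] -> [-0.309  1.05   0.16 ]
[439  -3  31] -> [0.021 1.05  0.161]
turn -0.0008
```

Request:
arm_command([
  [-0.03, 0, 0],
  [-0.1, 0, 0],
  [-0.19, 0, 0],
  [-0.27, 0.02, 0.01],
  [-0.31, 0.08, 0.03],
  [-0.32, 0.18, 0.05],
  [-0.32, 0.31, 0.07],
  [-0.32, 0.44, 0.09],
  [-0.32, 0.57, 0.11],
  [-0.32, 0.7, 0.13],
  [-0.32, 0.82, 0.15],
  [-0.32, 0.92, 0.161],
  [-0.32, 0.98, 0.161],
  [-0.32, 1.0, 0.161],
  [-0.32, 1.0, 0.161],
], turn=[0, 0, 0, 0, 0, 0, 0, 0, 0, 0, 0, 0, 0, 0, 0], hand=[0, 0, 0, 0, 0, 0, 0, 0, 0, 0, 0, 0, 0, 0, 0])

```text
clock: 45.62
tool_pos: [438.5, 12.2, 132.6]
tool_rot: [-0.0, 0.707, -0.0, -0.707]
contact_force: [-0.0, 0.5, -3.0]
width: 0.659
```

```bash
python3 - <<'E'
from h import *
plan([(439,-2.5,130),(439,-2.5,33.6)],-90)
E
```

```text
t 45.62 p [438.5  12.2 132.6] yaw -90.06 tilt [-1.0e+00 -1.0e-04 -1.1e-03] w 0.659 F [-0.   0.5 -3. ]
[439.   -2.5 130. ] -> [ 0.009  0.049 -0.002]
[439.   -2.5  33.6] -> [ 0.33   0.049 -0.002]
turn -0.0006
```

Request:
arm_command([
  [0.02, 0.03, 0],
  [0.07, 0.049, -0.002],
  [0.15, 0.049, -0.002],
  [0.22, 0.049, -0.002],
  [0.28, 0.049, -0.002],
  [0.31, 0.049, -0.002],
  [0.325, 0.049, -0.002],
  [0.33, 0.049, -0.002],
  [0.331, 0.049, -0.002],
  [0.331, 0.049, -0.002],
  [0.331, 0.049, -0.002],
  [0.331, 0.049, -0.002],
  [0.331, 0.049, -0.002],
  [0.25, 0.049, -0.002],
  [0.12, 0.049, -0.002],
  [-0.02, 0.049, -0.002],
  [-0.14, 0.049, -0.002],
  [-0.28, 0.049, -0.002],
  [-0.34, 0.049, -0.002],
  [-0.34, 0.049, -0.002],
], turn=[0, 0, 0, 0, 0, 0, 0, 0, 0, 0, 0, 0, 0, 0, 0, 0, 0, 0, 0, 0], hand=[0, 0, 0, 0, 0, 0, 0, 0, 0, 100, 100, 100, 100, 100, 100, 100, 100, 100, 100, 100])

```text
clock: 48.12
tool_pos: [439.7, -2.9, 235.2]
tool_rot: [-0.0, 0.708, -0.001, -0.706]
contact_force: [0.7, -0.1, -0.6]
width: 1.006
```

```bash
python3 - <<'E'
from h import *
o=grab(("wrist",),"n");plan([(595.6,317.5,230)],-90)
cv2.imwrite("pics/n15.png",cv2.resize(o["wrist"]["frame"][:,:,::-1],None,fx=1.5,fy=1.5,interpolation=cv2.INTER_CUBIC))
E
```

```text
t 48.17 p [438.7  -3.  233.9] yaw -90.07 tilt [-1.e+00  5.e-04 -5.e-04] w 0.998 F [-0.2  1.  -1. ]
[595.6 317.5 230. ] -> [ 0.013 -1.069 -0.522]
turn -0.0006
```

View pics/n15.png

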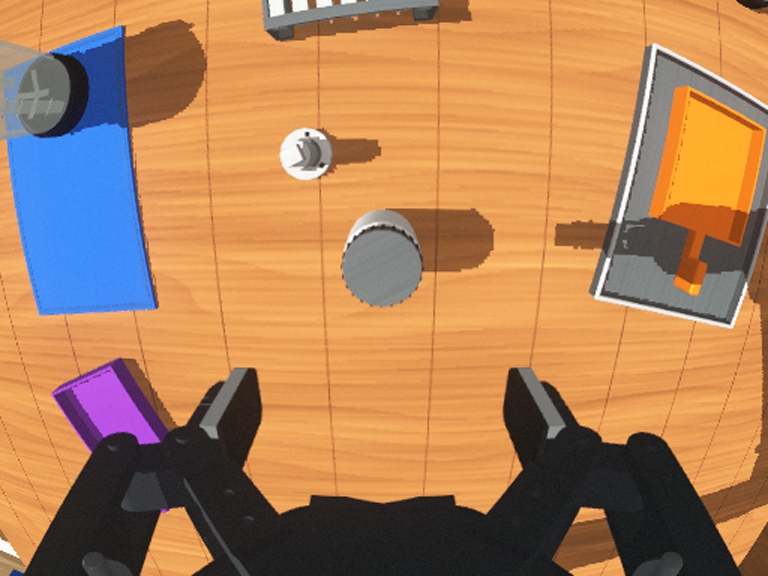

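```bash
python3 - <<'E'
from h import *
d=load("n","wrist"); f=lambda u,v,z: fe(d,u/1.5,v/1.5,z)
print('can',f(382,264,88),'stud',f(306,153.5,9))
E
```

```text
can [440.4  -2.5  88. ] stud [513.9  59.8   9. ]
```

Request:
arm_command([
  [0, -0.05, -0.03],
  [0, -0.18, -0.1],
  [0, -0.34, -0.19],
  [0, -0.52, -0.28],
  [0, -0.7, -0.38],
  [0, -0.86, -0.46],
  [0, -0.96, -0.51],
  [0, -1.0, -0.522],
  [0, -1.0, -0.522],
  [0, -1.0, -0.522],
], turn=[0, 0, 0, 0, 0, 0, 0, 0, 0, 0], hand=[90, 90, 90, 90, 90, 90, 90, 90, 90, 90])

```text
clock: 49.42
tool_pos: [595.5, 294.9, 233.6]
tool_rot: [0.0, -0.707, 0.002, 0.707]
contact_force: [0.2, 0.0, -0.4]
width: 0.902
```

```bash
python3 - <<'E'
from h import *
plan([(595.6,317.5,230),(595.6,317.5,155.2)],-90)
E
```

```text
t 49.42 p [595.5 294.9 233.6] yaw -90.16 tilt [-1.0e+00  2.1e-03  5.0e-04] w 0.902 F [ 0.2  0.  -0.4]
[595.6 317.5 230. ] -> [ 0.012 -0.075  0.   ]
[595.6 317.5 155.2] -> [ 0.261 -0.076 -0.   ]
turn -0.0014
```

Request:
arm_command([
  [0, -0.04, 0],
  [0, -0.07, 0],
  [0.04, -0.076, 0],
  [0.12, -0.076, 0],
  [0.2, -0.076, 0],
  [0.245, -0.076, 0],
  [0.26, -0.076, 0],
  [0.26, -0.076, 0],
  [0.26, -0.076, 0],
  [0.26, -0.076, 0],
  [0.26, -0.076, 0],
  [0.26, -0.076, 0],
  [0.26, -0.076, 0],
  [0.26, -0.076, 0],
], turn=[0, 0, 0, 0, 0, 0, 0, 0, 0, 0, 0, 0, 0, 0], hand=[90, 90, 90, 90, 90, 90, 90, 90, 0, 0, 0, 0, 0, 0])

```text
clock: 51.18
tool_pos: [596.4, 319.4, 157.1]
tool_rot: [-0.0, 0.708, -0.001, -0.707]
contact_force: [-1.5, -2.3, 5.7]
width: 0.442
```

```bash
python3 - <<'E'
from h import *
plan([(527.7,-47.8,260),(527.7,-47.8,151)],-90)
E
```

```text
t 51.17 p [596.4 319.4 157.1] yaw -90.09 tilt [-1.0e+00  4.0e-04 -1.6e-03] w 0.442 F [-1.5 -2.3  5.7]
[527.7 -47.8 260. ] -> [-0.343  1.225  0.226]
[527.7 -47.8 151. ] -> [0.02  1.225 0.227]
turn -0.0008
```

Request:
arm_command([
  [-0.02, 0, 0],
  [-0.08, 0, 0],
  [-0.16, 0, 0],
  [-0.26, 0, 0.01],
  [-0.34, 0.03, 0.02],
  [-0.36, 0.09, 0.03],
  [-0.36, 0.19, 0.05],
  [-0.36, 0.31, 0.07],
  [-0.36, 0.43, 0.09],
  [-0.36, 0.55, 0.12],
  [-0.36, 0.67, 0.15],
  [-0.36, 0.79, 0.18],
  [-0.36, 0.89, 0.2],
  [-0.36, 0.96, 0.22],
  [-0.36, 1.0, 0.226],
  [-0.36, 1.0, 0.226],
  [-0.36, 1.0, 0.226],
], turn=[0, 0, 0, 0, 0, 0, 0, 0, 0, 0, 0, 0, 0, 0, 0, 0, 0], hand=[0, 0, 0, 0, 0, 0, 0, 0, 0, 0, 0, 0, 0, 0, 0, 0, 0])

```text
clock: 53.3
tool_pos: [527.6, 21.0, 264.0]
tool_rot: [-0.0, 0.707, 0.0, -0.707]
contact_force: [0.2, 0.2, -5.1]
width: 0.443
```

```bash
python3 - <<'E'
from h import *
plan([(528.3,-47.8,260),(528.3,-47.8,153.4)],-90)
E
```

```text
t 53.3 p [527.6  21.  264. ] yaw -89.98 tilt [-1.e+00 -9.e-04 -1.e-04] w 0.443 F [ 0.2  0.2 -5.1]
[528.3 -47.8 260. ] -> [ 0.013  0.229 -0.002]
[528.3 -47.8 153.4] -> [ 0.368  0.23  -0.002]
turn 0.0002
```

Request:
arm_command([
  [0, 0.05, -0.002],
  [0, 0.13, -0.002],
  [0, 0.2, -0.002],
  [0.01, 0.23, -0.002],
  [0.05, 0.23, -0.002],
  [0.12, 0.23, -0.002],
  [0.2, 0.23, -0.002],
  [0.27, 0.23, -0.002],
  [0.32, 0.23, -0.002],
  [0.35, 0.23, -0.002],
  [0.363, 0.23, -0.002],
  [0.369, 0.23, -0.002],
  [0.369, 0.23, -0.002],
  [0.369, 0.23, -0.002],
], turn=[0, 0, 0, 0, 0, 0, 0, 0, 0, 0, 0, 0, 0, 0], hand=[0, 0, 0, 0, 0, 0, 0, 0, 0, 0, 0, 0, 0, 0])

```text
clock: 55.05
tool_pos: [528.5, -49.3, 153.8]
tool_rot: [-0.0, 0.707, -0.001, -0.707]
contact_force: [0.1, 0.1, -4.4]
width: 0.446
```

```bash
python3 - <<'E'
from h import *
plan([(528.3,-47.8,153),(528.3,-47.8,340)],-90)
E
```

```text
t 55.05 p [528.5 -49.3 153.8] yaw -90.08 tilt [-1.e+00  3.e-04 -1.e-03] w 0.446 F [ 0.1  0.1 -4.4]
[528.3 -47.8 153. ] -> [ 0.003 -0.005  0.001]
[528.3 -47.8 340. ] -> [-0.621 -0.005 -0.   ]
turn -0.0007
```

Request:
arm_command([
  [0.001, -0.004, 0],
  [0.003, -0.004, 0],
  [0.003, -0.004, 0],
  [0.003, -0.004, 0],
  [0.003, -0.004, 0],
  [0.003, -0.004, 0],
  [0.003, -0.004, 0],
  [-0.05, -0.004, 0],
  [-0.18, -0.004, 0],
  [-0.34, -0.004, 0],
  [-0.5, -0.004, 0.05],
  [-0.6, -0.004, 0.12],
  [-0.62, -0.004, 0.2],
  [-0.62, -0.004, 0.2],
  [-0.62, -0.004, 0.2],
], turn=[0, 0, 0, 0, 0, 0, 0, 0, 0, 0, 0, 0, 0, 0, 0], hand=[0, 0, 0, 90, 90, 90, 90, 90, 90, 90, 90, 90, 90, 90, 90])

```text
clock: 56.92
tool_pos: [468.5, -47.9, 339.6]
tool_rot: [-0.0, 0.707, -0.0, -0.707]
contact_force: [-0.6, 0.9, 0.2]
width: 0.901
```

```bash
python3 - <<'E'
from h import *
o=grab(("wrist","scene","top"),"o");plan([(400,-300,330)],-90)
cv2.imwrite("pics/o15.png",cv2.resize(o["wrist"]["frame"][:,:,::-1],None,fx=1.5,fy=1.5,interpolation=cv2.INTER_CUBIC))
E
```

```text
t 57.08 p [468.5 -47.8 338.8] yaw -90.04 tilt [-1.e+00 -8.e-04  7.e-04] w 0.902 F [-0.1  0.   0.6]
[ 400 -300  330] -> [0.029 0.841 0.228]
turn -0.0003
```

View pics/o15.png

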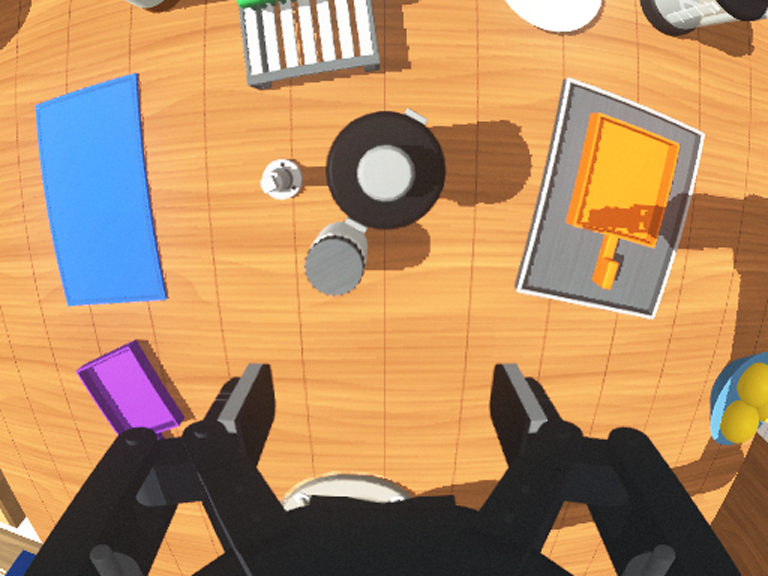

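View pics/o_scene.png

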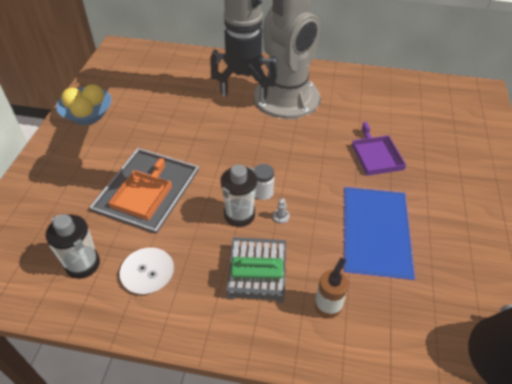

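```bash
python3 - <<'E'
from h import *
d=load("o","wrist"); f=lambda u,v,z: fe(d,u/1.5,v/1.5,z)
print('jar',f(386,173,178),'can',f(335,265,88),'stud',f(282,179.5,9))
a,b=load("a","scene")["frame"],load("o","scene")["frame"]
df=np.abs(a.astype(int)-b).sum(2)
for n,(u0,v0,u1,v1) in dict(jar=(215,160,262,228),can=(255,160,278,202),stud=(270,195,293,225),brush=(228,255,290,300),saucer=(115,243,178,298),soap=(312,255,352,318)).items():
    q=df[v0:v1,u0:u1]; print(n,(q>60).mean().round(3))
s=env.get_state(); print(s["clock"],np.round(s["contact_force"],1)); print(env.hand_in())
E
```

```text
jar [529.  -50.2 178. ] can [439.4  -4.2  88. ] stud [513.3  59.5   9. ]
jar 0.054
can 0.021
stud 0.0
brush 0.007
saucer 0.0
soap 0.0
57.075 [-0.1  0.   0.6]
the job is handed in; nothing more can be done
None
```

I did the whole job in the order asked and handed it in at about 57 s of the 139 s allowed. The hand-in gives no verdict.

- **Clearing the front:** I moved the jar (the one nearest the base), the canister and the stud upright onto the blue mat. I then drew the drip tray 150 mm straight and level out of its runners by its grip.
- **Drip tray:** It lies right way up inside the oven tray, parallel to its sides. The pictures show it flat and clear of the rim all round.
- **Putting things back:** The stud, canister and jar, in that order, stand upright on their old spots. In the last wrist picture the stud and canister were within about 1–2 mm of where I first measured them. The jar measured (529, −50) against (528.4, −47.6) before, about 2.5 mm off and close to the 2 mm camera accuracy.
- **Left alone:** The saucer and soap bottle show no change between the first and last scene pictures. The brush area differs in only 0.7 % of its pixels. The other jar and the purple tray were not approached, though I ran no picture comparison on them.
- **Disagreement:** The scene camera placed things about 5 mm further in y than the other two cameras, so I went by the wrist and top cameras. No other check failed, and the robot touched nothing at the end.

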